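# Offer up a frame over a wet study

### The job

Lift the grey roof-shaped dust cover off the little wet painting and hang it astride the steel bar of the drying rail, its ridge along the bar, and let go of it there. Then take the oak frame from the sketchbook, carry it over the pots and bottle, and finish while still holding it level about a finger's breadth (10 to 20 mm) above the painting, squarely centred over it the way it would be framed, so the artist can judge the frame. The paint is wet: neither the frame nor the cover nor the gripper may touch or shift the painting at any time, and don't knock the pots, bottle, paint tubes and tape about.

Things in the scene. Friction and masses are not known exactly. Their poses are not given: they have to be found in the camera images.
- study: the wet painting: a small landscape on a loose stretched canvas, 100 (its x) x 150 (its y) x 18 mm thick, lying face up on the table, hidden under the dust cover at the start. Origin: centre of its underside; z up
- study_top (a point): centre of the painted upper face of the study, 18 mm above the table; axes as the study's
- cover: dust cover standing like a roof over the study: a light grey 3 mm sheet folded square, 170 mm along its ridge (its y), slopes at 45 degrees, ends open, 174 mm across the feet (its x). A wooden grip strip 14 (x) x 90 (y) x 36 mm tall stands on the ridge, its top 121 mm above the feet. Loose, 0.2 to 0.3 kg. Origin: midway between the feet at foot level; z up
- cover_grip (a point): middle of the cover's grip strip, 109 mm above the feet: the place to pinch it from above, closing along the cover's x
- cover_ridge (a point): inside of the fold, 85 mm above the feet, at mid length: this rests on the bar. Hanging on the bar it lies 11 mm above the bar's axis
- rail: drying rail, fixed to the table: a round steel bar 16 mm thick along its y, between two wooden posts 260 mm apart (236 mm of bar clear between them), 24 mm wide, 225 mm high, on feet 150 mm long in x; a low stretcher joins them. Origin: on the table under the middle of the bar; z up
- rail_mid (a point): middle of the bar, on its axis, 200 mm above the table; axes as the rail's
- frame: oak picture frame with gilt inner edge, 148 (its x) x 198 (y) x 24 mm thick, face up on the sketchbook, loose, 0.2 to 0.3 kg. Sides 32 mm wide round a window 84 x 134 mm; rebate beneath 104 x 154 x 12 mm deep. Pinch a long side at its middle, 58 mm from the centre along x, from above, one finger in the window. Origin: centre of the window, level with the underside; z up
- sketchbook: black sketchbook with a red band, 140 x 190 x 20 mm, fixed to the table, with the frame on it. Origin: centre of its underside
- brushpot: steel pot with five brushes, loose, 60 mm across, about 180 mm high to the tips of the brushes. Origin: centre of its underside
- thinner: amber bottle with a red cap, loose, 56 mm across, 150 mm high. Origin: centre of its underside
- gesso: white jar with a black lid, loose, 60 mm across, 95 mm high. Origin: centre of its underside
- tube_red: red paint tube lying flat, 125 x 32 x 20 mm, loose. Origin: centre of its underside
- tube_blue: blue paint tube lying flat, 125 x 32 x 20 mm, loose. Origin: centre of its underside
- tape: roll of masking tape lying flat, 90 mm across, 24 mm high, loose. Origin: centre of its underside
Mind the look-alikes: they are no part of the job. What is shaped like the tube_blue but yellow is not meant.

How it is judged:
By the outcome, as a careful person would: the job done as asked, in the order asked, and still so for the second after the job is handed in, while the arm keeps its last pose, push and grip.
It also fails if it takes over 61 s, if anything falls off the work surface, if the arm or the gripper's body presses on something with over 40 N, if the wrist force passes 120 N, or if a joint passes its speed limit or range.

### The arm

A 6-joint arm with a two-finger parallel gripper is mounted at the origin on the work surface. World frame = base frame: x ahead of the robot, y to its left, z up, the work surface at z = 0. Lengths are in mm, angles in rad, forces in N, time in s.
With the tool pointing down it reaches from about 250 to 800 mm from the base axis. Payload 3.9 kg.
Tool frame: the origin (TCP) lies on the mounting face of the last link; the fingertips stand 173 mm ahead of it and the grasp point (between the pads) lies 155 mm ahead of it; z points along the fingers, y is the line along which they close (so a half turn about z gives the same grasp; the last joint's range is limited). The gripper opens to 85 mm and grips with 20 to 120 N. Pads are 22 mm wide; open, the fingers measure 114 mm over their backs; the gripper's body (76 mm by 85 mm) begins 54 mm behind the grasp point. The pads swing forward as they close: fully open they stand 13 mm farther back than shut.
Start: joints at [0, 0.26, -0.138, 1.173, 0, 1.571], TCP at [524.991, 0, 404.704] pointing down, gripper open.
Joint ranges: [-2.78, 2.78], [-0.83, 1.72], [-1.28, 1.37], [-1.9, 2.12], [-1.57, 1.48], [-3.14, 3.14]. Speed limits (rad/s): [2.57, 2.57, 3.14, 3.14, 3.14, 3.14].

### API

Orientations are given as a unit quaternion [w, x, y, z].
In Python, from workcell import state, vision, job gives the robot as it stands.
- The arm moves only by the shell command python3 -m inch 'ROWS' [OPENING]. ROWS is JSON, a list of rows, each a list of 4 numbers: the shift along the tool's x, y, z in m, then the turn about the tool's z in degrees. In form: [[tx, ty, tz, yaw], ...]. A call has 1 to 12 rows; each row shifts and turns the commanded pose from where the row before left it, along the tool's axes as they then stand; what a row does not reach is not made up. A row lasts 1/8 s, in which the tool goes at most 62.5 mm and 10.7 degrees, less where a joint would pass 70% of its speed; a pose out of reach is approached as far as the arm can. A call is refused whole if a number of a shift passes 0.0625 or a number of a turn 10.7, either way. A call with a gripper value outside its range is refused whole. OPENING is the finger opening in m, from 0 to 0.0854, set as the call begins (- or left out, the last holds). The fingers move at their own pace and stop on an object; the grip force is fixed at half the most. Time passes only in rows, so rows that do not move let the fingers close. It gives the time, the measured TCP pose, the force, the opening and the grip force at its end, in the units of the state.
- state(): the state, without advancing time (a new reading comes with each control period).
- vision.capture(name): name is "scene" or "side" or "wrist"; returns a dict with "frame" (420x560x3 uint8, blue, green, red), "mtx" (3x3 intrinsics, pixels), "cam_to_world" (4x4, takes a point from camera to world coordinates); the wrist camera has in their place "hand_eye" (4x4, takes a point from camera to tool coordinates, whose origin is the TCP and whose axes are the flange's). Camera axes: x right, y down, z forward; pixel columns grow to the right and rows downward; lengths in mm; the calibration is good to about 2 mm. A picture is of the moment at which its call begins: read the wrist's pose just before it. There is no depth.
- job.finish_job(): hands the job in; it is judged then, once.
The state is a dict: "t": time; "joint_pos": joint angles; "joint_velocities": joint speeds; "tau": joint torques, N m; "tool_pos": TCP position; "ee_rot": TCP orientation; "contact_force": force on the tool from outside, world axes, zero at the start; "torque": the same for the moment, N m; "gripper_width": finger opening in mm; "grip_force": force on a finger pad.
Only numpy, scipy, OpenCV 4.12 (cv2) and the standard library are available. Lean on these libraries where they do the work, as an engineer would, in place of code of your own. Each camera call takes 0.05 s, during which the arm holds its last target. There are 200 camera calls.

## Working session

There is one attempt and no reset: what is moved stays moved. The work goes in short steps, Python scripts to look and compute and a shell command to move; the robot and the scene stay as the last step left them, time stands still between calls to the robot, and variables do not carry over. Pictures are saved under pics/ and viewed, at most 10 in all, crops included, and the job is handed in when it is done.

```bash
ls; mkdir -p pics
python3 - <<'E'
from workcell import state, vision, job
import cv2,pickle
s=state();print(s)
for n in("scene","side"):
    c=vision.capture(n);pickle.dump(c,open(f"pics/{n}.pkl","wb"));print(n,c["mtx"].tolist(),c["cam_to_world"].round(3).tolist())
    cv2.imwrite(f"pics/{n}.png",cv2.resize(c["frame"],(800,600),interpolation=cv2.INTER_CUBIC))
E
```

```text
pics
{'t': 0.0, 'joint_pos': array([-8.75877315e-06,  2.60654888e-01, -1.39394777e-01,  1.17269354e+00,
        2.89554204e-06,  1.57079538e+00]), 'joint_velocities': array([ 0.0006169 , -0.00117536,  0.00139791,  0.00053628,  0.00010981,
        0.00019492]), 'tau': array([-3.22425103e-04, -4.05677426e+01,  2.53926122e+01,  1.89446745e-02,
       -4.02533055e-05,  2.61086342e-05]), 'tool_pos': array([ 5.24646009e+02, -4.16961070e-03,  4.03870121e+02]), 'ee_rot': array([-6.89351768e-04,  7.07109208e-01,  7.07103684e-01, -6.87297629e-04]), 'contact_force': array([ 0.23037309, -0.23599169, -0.21932144]), 'torque': array([-0.01204413, -0.04198359,  0.03356419]), 'grip_force': 0.0, 'gripper_width': 85.5608454085909}
scene [[409.79851532364717, 0.0, 283.4586140058656], [0.0, 409.79851532364717, 207.71428500641994], [0.0, 0.0, 1.0]] [[-0.243, 0.811, -0.532, 1162.677], [0.97, 0.196, -0.144, 136.184], [-0.013, -0.551, -0.835, 1018.383], [0.0, 0.0, 0.0, 1.0]]
side [[516.805130118534, 0.0, 282.00816361870625], [0.0, 516.805130118534, 206.7336616553631], [0.0, 0.0, 1.0]] [[-0.937, -0.201, 0.286, 234.266], [-0.349, 0.587, -0.73, 891.641], [-0.021, -0.784, -0.62, 914.461], [0.0, 0.0, 0.0, 1.0]]
```

View pics/scene.png

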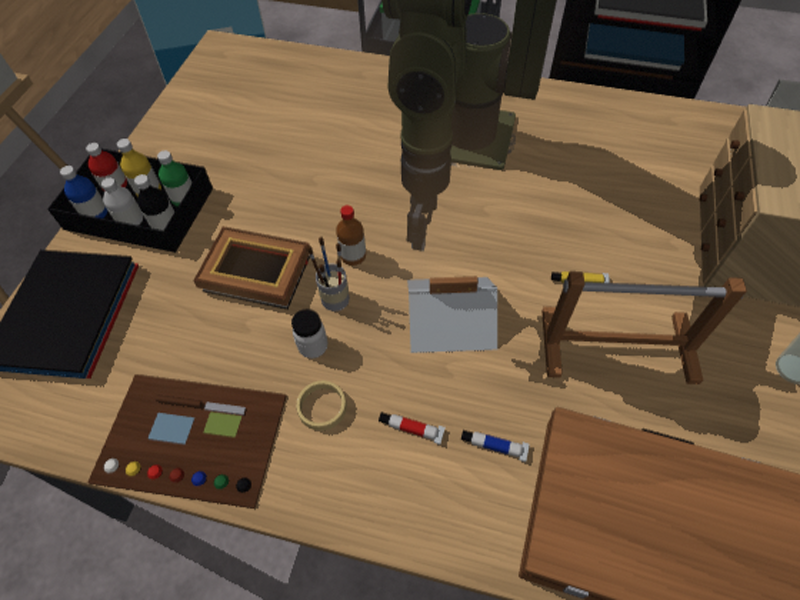

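View pics/side.png

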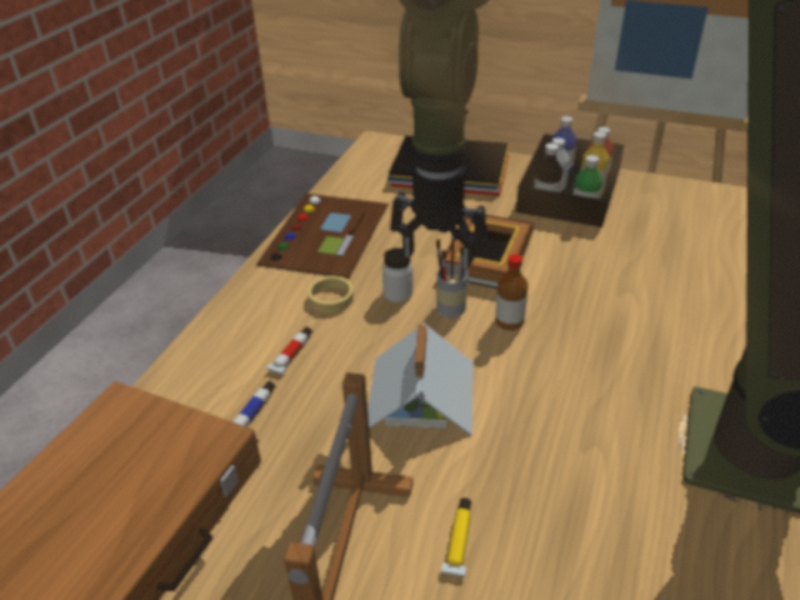

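Run:
```python
import cv2,pickle,numpy as np
S=pickle.load(open("pics/scene.pkl","rb"))["frame"];D=pickle.load(open("pics/side.pkl","rb"))["frame"]
f=lambda I,x,y,w,h,k:cv2.resize(I[y:y+h,x:x+w],None,fx=k,fy=k,interpolation=cv2.INTER_CUBIC)
a=np.vstack([np.hstack([f(S,375,180,150,100,2.6667)[:266,:400],f(S,275,180,100,100,2.6667)[:266,:266],np.zeros((266,134,3),np.uint8)]),
 np.hstack([f(D,195,225,150,125,2.6667)[:333,:400],f(D,195,255,150,125,2.6667)[:333,:400]])])
print(a.shape)
cv2.imwrite("pics/c1.png",a)
```

```text
(599, 800, 3)
```

View pics/c1.png

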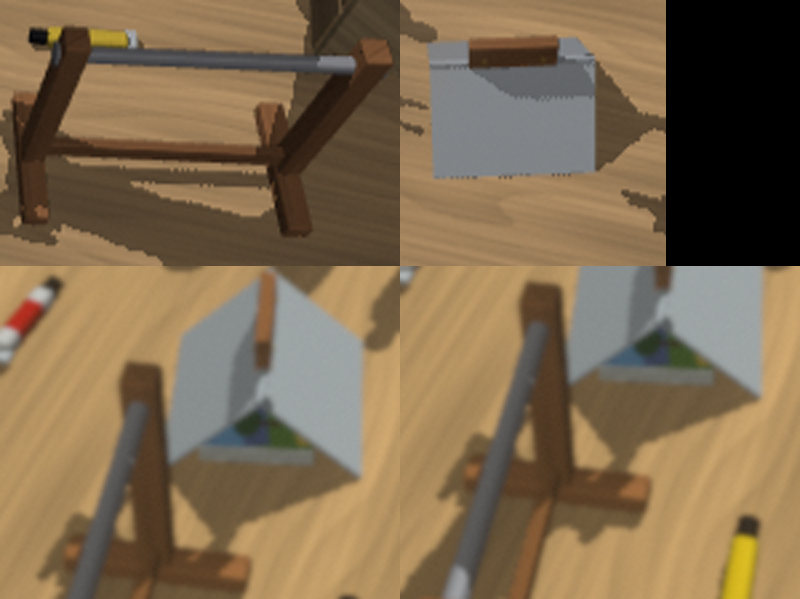

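```bash
cat > h.py <<'E'
import pickle,numpy as np
from scipy.optimize import least_squares
C={n:pickle.load(open(f"pics/{n}.pkl","rb")) for n in("scene","side")}
def proj(n,P):
    c=C[n];T=np.linalg.inv(c["cam_to_world"]);p=T[:3,:3]@P+T[:3,3];q=c["mtx"]@(p/p[2]);return q[:2]
def W(n,uv,z):
    c=C[n];T=c["cam_to_world"];d=T[:3,:3]@np.linalg.solve(c["mtx"],[*uv,1]);o=T[:3,3];return o+d*(z-o[2])/d[2]
def pl(q,l):
    x,y,a=q;c,s=np.cos(a),np.sin(a);return np.array([x+c*l[0]-s*l[1],y+s*l[0]+c*l[1],l[2]])
def fit(obs,q0):
    f=lambda q:np.concatenate([proj(n,pl(q,l))-uv for n,uv,l in obs])
    r=least_squares(f,q0,x_scale=[10,10,.1],loss="soft_l1");return r.x,r.fun.reshape(-1,2)
E
python3 - <<'E'
from h import *
np.set_printoptions(precision=1,suppress=True)
k=1/1.42857
cover=[("scene",(287.75,246.75),(87,-85,0)),("scene",(348.5,244.5),(87,85,0)),("scene",(286.25,205.1),(0,-85,88)),("scene",(347.75,202.5),(0,85,88)),
("side",(330,304.5),(-87,85,0)),("side",(259.5,298.9),(87,85,0))]
rail=[("scene",(409.5,201),(0,-118,200)),("scene",(508.1,204),(0,118,200)),("scene",(388.1,262.5),(75,-130,0)),("scene",(487.1,267.8),(75,130,0)),
("side",(247.5,277.1),(0,-118,200)),("side",(217,375.5),(0,118,200)),("side",(210,389),(0,130,225)),("side",(249.2,267.4),(0,-130,225))]
fr=[("scene",np.array(p)*k,l) for p,l in [((221,229),(-74,-99,44)),((313,240),(-74,99,44)),((291,295),(74,99,44)),((196,279),(74,-99,44))]]
for nm,o,q in(("cover",cover,(550,50,0)),("rail",rail,(550,300,0)),("frame",fr,(500,-230,0))):
    q,r=fit(o,q);print(nm,q[:2],np.degrees(q[2]));print(r.T)
for nm,p,z in(("pot",(333,305),0),("thin",(352,261),0),("gesso",(313,353),0),("tape",(321,405),12),("red",(412,428),10),("blue",(496,446),10),("brush",(322,240),180),("brush",(340,247),175),("cap",(348,208),150),("tray",(184,247),0),("tray",(212,185),30)):
    print(nm,W("scene",np.array(p)*k,z))
E
```

```text
cover [532.4  60.5] 16.338488039162797
[[-0.2 -0.4 -0.3  0.1  0.4 -4.4]
 [ 0.5  0.3 -1.2 -1.  -0.2  2.3]]
rail [524.8 397.1] 10.75175716641621
[[-1.5 -0.2  0.8 -0.9  0.5 -2.6  0.5 -0.6]
 [-1.7 -0.7  1.   0.2  2.9 15.3 -0.5 -1.3]]
frame [ 526.2 -359.3] 3.7314096968858346
[[ 0.9 -2.  -0.4  0.7]
 [-1.5 -0.7  0.5  2. ]]
pot [ 568.8 -179.6   -0. ]
thin [ 450.6 -174.5   -0. ]
gesso [ 684.8 -183.2    0. ]
tape [ 789.3 -129.8   12. ]
red [791.5  43.   10. ]
blue [788.3 194.7  10. ]
brush [ 543.3 -187.3  180. ]
brush [ 547.5 -151.8  175. ]
cap [ 432.  -174.6  150. ]
tray [ 501.  -549.2    0. ]
tray [ 336.4 -547.1   30. ]
```

```bash
python3 -m inch '[[0.03,0,0,0],[0.03,0.008,0,0],[0,0,0,-8],[0,0,0,-8],[0,0,0,0],[0,0,0,0]]'
cat >> h.py <<'E'
from scipy.spatial.transform import Rotation as R
def wrist(name):
    from workcell import state,vision
    import cv2
    s=state();c=vision.capture("wrist");q=s["ee_rot"]
    T=np.eye(4);T[:3,:3]=R.from_quat([q[1],q[2],q[3],q[0]]).as_matrix();T[:3,3]=s["tool_pos"]
    d=dict(frame=c["frame"],mtx=c["mtx"],cam_to_world=T@c["hand_eye"]);pickle.dump(d,open(f"pics/{name}.pkl","wb"))
    cv2.imwrite(f"pics/{name}.png",cv2.resize(c["frame"],(800,600),interpolation=cv2.INTER_CUBIC));C[name]=d
    print(s["t"],s["tool_pos"].round(1),(T[:3,:3]).round(3).tolist(),c["hand_eye"].round(2).tolist())
def load(n): C[n]=pickle.load(open(f"pics/{n}.pkl","rb"))
E
python3 -c "
from h import *;wrist('w1')"
```

```text
t: 0.85
tool_pos: [532.9, 59.9, 404.5]
ee_rot: [-0.0, 0.603, 0.798, -0.0]
contact_force: [-0.7, 0.5, -0.6]
gripper_width: 85.6
grip_force: 0.0
0.85 [532.9  59.9 404.5] [[-0.274, 0.962, -0.001], [0.962, 0.274, -0.0], [0.0, -0.001, -1.0]] [[-0.0, -0.96, -0.28, 72.47], [1.0, -0.0, 0.0, 1.28], [-0.0, -0.28, 0.96, 29.53], [0.0, 0.0, 0.0, 1.0]]
```

View pics/w1.png

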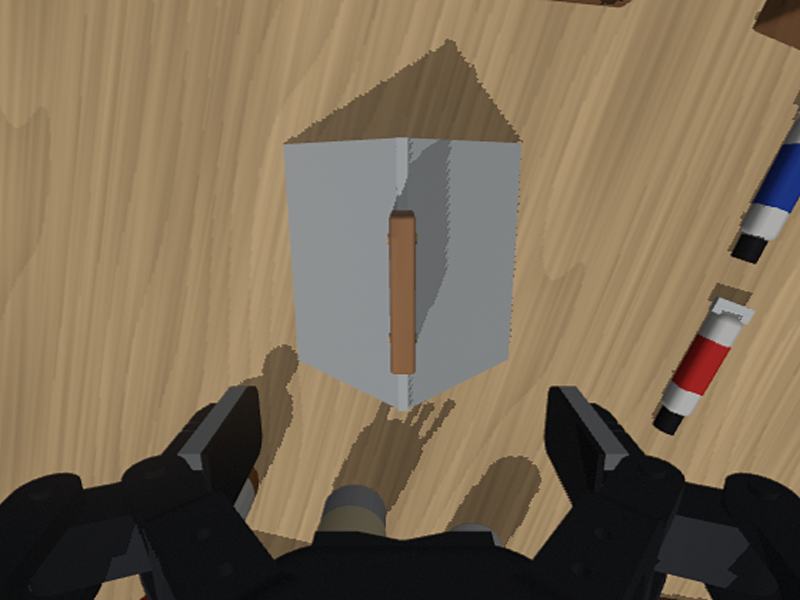

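Run:
```python
from h import *
np.set_printoptions(precision=1,suppress=True)
load('w1');k=.7
o=[("w1",(np.array(p)+.0)*k,l) for p,l in [((285,144),(-87,85,0)),((521,142),(87,85,0)),((298,362),(-87,-85,0)),((509,358),(87,-85,0)),((402,137),(0,85,88)),((403,410),(0,-85,88)),((391,374),(-7,-45,121)),((414,374),(7,-45,121)),((390,216),(-7,45,121)),((415,216),(7,45,121))]]
q,r=fit(o,(532,60,.28));print(q[:2],np.degrees(q[2]));print(r.T)
```

```text
[533.9  61.8] 16.05112791349028
[[-0.5 -0.5  0.7 -1.4  0.1  0.2 -0.1  0.9 -0.7  0.7]
 [ 0.1  0.9 -2.6 -0.4  0.4 -0.5  0.5  0.4 -0.3 -0.3]]
```

```bash
python3 -m inch '[[0.0015,0.0015,0.03,0],[0,0,0.04,0],[0,0,0.04,0],[0,0,0.02,0],[0,0,0.0105,0],[0,0,0,0]]' ; python3 -m inch '[[0,0,0,0],[0,0,0,0],[0,0,0,0],[0,0,0,0],[0,0,0,0],[0,0,0,0]]' 0.0
```

```text
t: 1.65
tool_pos: [534.0, 61.8, 263.9]
ee_rot: [-0.0, 0.602, 0.798, -0.0]
contact_force: [-0.4, 0.4, 0.9]
gripper_width: 85.3
grip_force: 0.0
t: 2.4
tool_pos: [534.0, 61.8, 264.6]
ee_rot: [0.0, 0.602, 0.799, 0.0]
contact_force: [-1.5, -1.3, 5.5]
gripper_width: 13.0
grip_force: 59.2
```

```bash
python3 -m inch '[[0,0,-0.01,0],[0,0,-0.02,0],[0,0,-0.035,0],[0,0,-0.035,0],[0,0,-0.04,0],[0,0,-0.04,0],[0,0,-0.04,0],[0,0,-0.025,0],[0,0,0,0]]'; python3 -m inch '[[0.02,0,0,0],[0.03,0,0,0],[0.03,0,0,0],[0.02,0,0,0],[0,0,0,0],[0,0,0,0]]'; python3 -c "
from h import *;wrist('w2')"
```

```text
t: 3.52
tool_pos: [534.4, 61.9, 511.0]
ee_rot: [0.002, 0.602, 0.799, 0.001]
contact_force: [0.7, 0.7, -2.4]
gripper_width: 13.1
grip_force: 58.7
t: 4.28
tool_pos: [506.1, 158.2, 508.1]
ee_rot: [-0.001, 0.602, 0.799, -0.001]
contact_force: [-0.1, -0.6, -3.0]
gripper_width: 12.9
grip_force: 58.7
4.275 [506.1 158.2 508.1] [[-0.276, 0.961, -0.002], [0.961, 0.276, -0.001], [-0.0, -0.002, -1.0]] [[-0.0, -0.96, -0.28, 72.46], [1.0, -0.0, 0.0, 1.28], [-0.0, -0.28, 0.96, 29.53], [0.0, 0.0, 0.0, 1.0]]
```

View pics/w2.png

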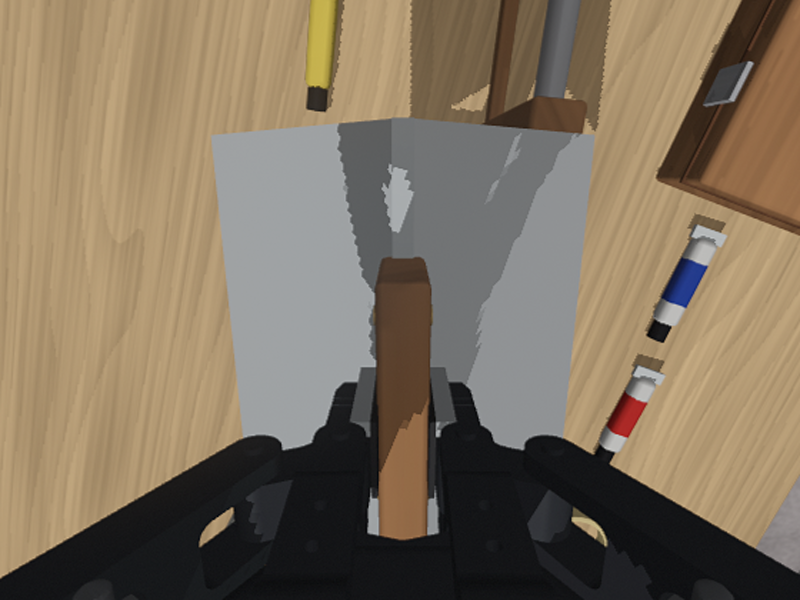

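Run:
```python
from h import *
np.set_printoptions(precision=1,suppress=True)
load('w2');k=.7
a=W('w2',np.array((552.5,98))*k,200);b=W('w2',np.array((563,0))*k,200);print(a,b,np.degrees(np.arctan2(-(b-a)[0],(b-a)[1])))
c=W('scene',(409.5,201),200);d=W('scene',(508.1,204),200);print(c,d,np.degrees(np.arctan2(-(d-c)[0],(d-c)[1])))
rail=[("scene",(409.5,201),(0,-118,200)),("scene",(508.1,204),(0,118,200)),("scene",(388.1,262.5),(75,-130,0)),("scene",(487.1,267.8),(75,130,0)),
("side",(247.5,277.1),(0,-118,200)),("side",(210,389),(0,130,225)),("side",(249.2,267.4),(0,-130,225)),("w2",np.array((552.5,98))*k,(0,-118,200))]
q,r=fit(rail,(525,397,.19));print(q[:2],np.degrees(q[2]));print(r.T)
```

```text
[554.8 282.3 200. ] [543.4 326.8 200. ] 14.377360282356
[551.1 285.  200. ] [504.8 513.4 200. ] 11.455570610317631
[527.9 397.3] 11.655442171743447
[[-1.4 -0.3  1.2 -0.5 -2.  -0.  -3.2 -4.1]
 [-0.1 -0.3  2.7  0.6  2.5 -0.8 -1.7 -0.5]]
```

```bash
python3 -m inch '[[0.02,-0.03,0,0],[0.03,-0.03,0,0],[0.03,0,0,0],[0.03,0,0,2],[0.01,0,0,2],[0,0,0,0],[0,0,0,0]]'; python3 -c "
from h import *;wrist('w3')"
```

```text
t: 5.2
tool_pos: [416.3, 256.2, 509.0]
ee_rot: [0.0, 0.63, 0.777, -0.0]
contact_force: [-0.2, 0.3, -2.8]
gripper_width: 13.2
grip_force: 59.5
5.2 [416.3 256.2 509. ] [[-0.207, 0.978, -0.0], [0.978, 0.207, -0.001], [-0.001, -0.0, -1.0]] [[-0.0, -0.96, -0.28, 72.55], [1.0, -0.0, 0.0, 1.23], [-0.0, -0.28, 0.96, 29.53], [0.0, 0.0, 0.0, 1.0]]
```

View pics/w3.png

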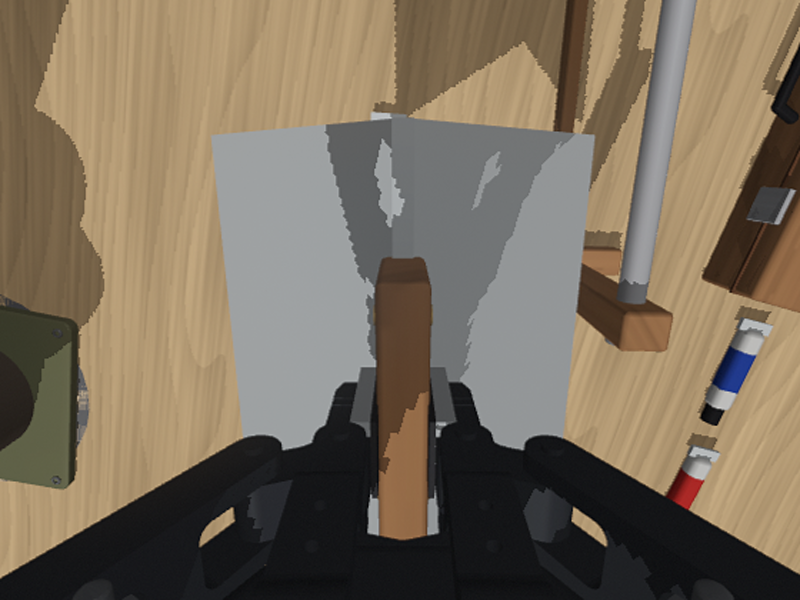

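Run:
```python
from h import *
np.set_printoptions(precision=1,suppress=True)
load('w3');k=.7
a=W('w3',np.array((633,298))*k,200);b=W('w3',np.array((680.5,0))*k,200);print(a,b,np.degrees(np.arctan2(-(b-a)[0],(b-a)[1])))
u=(b-a)/np.linalg.norm(b-a);print("mid",a+118*u)
```

```text
[554.3 280.  200. ] [524.7 434.7 200. ] 10.842799321493452
mid [532.1 395.9 200. ]
```

```bash
python3 -m inch '[[0.02,0.025,0,0],[0.03,0.035,0,0],[0.03,0.035,0,0],[0.0205,0.03,0,0],[0.013,0.016,0,0],[0,0,0,0.85],[0,0,0,0],[0,0,0,0]]'
```

```text
t: 6.25
tool_pos: [530.0, 396.3, 509.8]
ee_rot: [0.0, 0.635, 0.772, 0.0]
contact_force: [0.1, -0.1, -2.1]
gripper_width: 13.1
grip_force: 59.6
```

Run:
```python
from h import *
import cv2
from workcell import vision
wrist('w4')
for n in("scene","side"):
    c=vision.capture(n);pickle.dump(c,open(f"pics/{n}2.pkl","wb"))
    if n=="scene": S=c["frame"]
    else: D=c["frame"]
w=C['w4']["frame"]
t=cv2.resize(w[0:150,100:500],(800,300),interpolation=cv2.INTER_CUBIC)
b=np.hstack([cv2.resize(S[130:280,370:570],(400,300),interpolation=cv2.INTER_CUBIC),cv2.resize(D[240:390,150:350],(400,300),interpolation=cv2.INTER_CUBIC)])
cv2.imwrite("pics/c2.png",np.vstack([t,b]))
```

```text
6.25 [530.  396.3 509.8] [[-0.193, 0.981, 0.0], [0.981, 0.193, -0.0], [-0.0, 0.0, -1.0]] [[-0.0, -0.96, -0.28, 72.57], [1.0, -0.0, 0.0, 1.22], [-0.0, -0.28, 0.96, 29.53], [0.0, 0.0, 0.0, 1.0]]
```

View pics/c2.png

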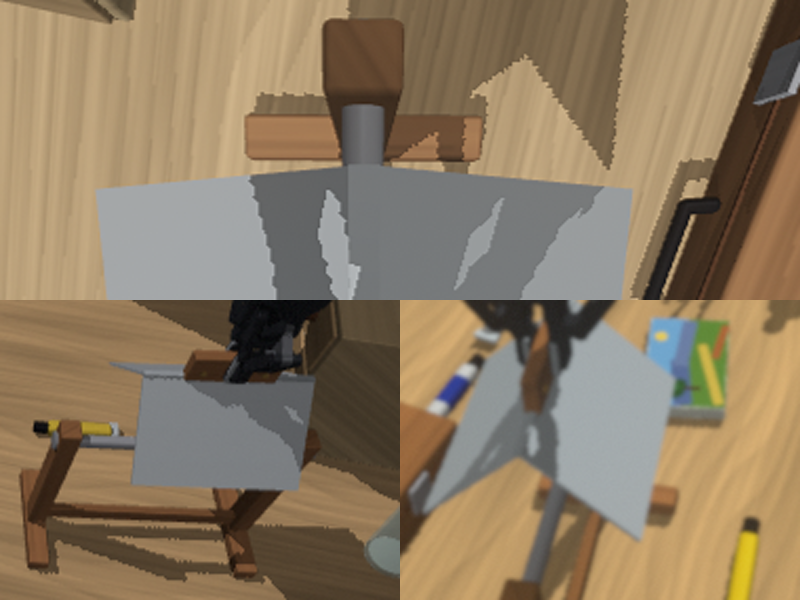

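Run:
```python
from h import *
np.set_printoptions(precision=1,suppress=True)
load('w4')
a=W('w4',(281.5,52.5),200);b=W('w4',(281.5,80),200);print(a,b, "post top", W('w4',(100+363/2,30),225))
r=W('w4',(100+349/2,84),333);print("ridge end",r)
n=np.array([554.3,280,200]);d=a-n;print(np.linalg.norm(d),np.degrees(np.arctan2(-d[0],d[1])),(a+n)/2)
```

```text
[508.6 512.  200. ] [512.4 492.9 200. ] post top [506.7 521.7 225. ]
ridge end [512.1 478.9 333. ]
236.41847364353245 11.136011430021185 [531.5 396.  200. ]
```

```bash
python3 -m inch '[[0,0.002,0.02,0],[0,0,0.03,0],[0,0,0.03,0],[0,0,0.02,0],[0,0,0.01,0],[0,0,0,0],[0,0,0,0]]'; python3 -m inch '[[0,0,0.004,0],[0,0,0.002,0],[0,0,0,0],[0,0,0,0]]'
```

```text
t: 7.28
tool_pos: [532.5, 397.7, 400.5]
ee_rot: [0.0, 0.635, 0.772, 0.001]
contact_force: [0.2, 0.3, -2.1]
gripper_width: 13.2
grip_force: 59.5
t: 7.78
tool_pos: [532.0, 397.6, 394.7]
ee_rot: [-0.0, 0.635, 0.772, 0.001]
contact_force: [-4.1, -0.6, 5.5]
gripper_width: 13.5
grip_force: 60.7
```

```bash
python3 -m inch '[[0,-0.002,0,0],[0,0,0,0],[0,0,0,0]]';python3 -m inch '[[0,-0.001,0.001,0],[0,0,0,0],[0,0,0,0]]'
```

```text
t: 8.15
tool_pos: [530.3, 397.2, 393.0]
ee_rot: [-0.0, 0.635, 0.772, -0.0]
contact_force: [-1.9, 0.5, 0.9]
gripper_width: 12.9
grip_force: 60.0
t: 8.52
tool_pos: [529.3, 397.0, 392.0]
ee_rot: [-0.0, 0.635, 0.772, -0.0]
contact_force: [-1.4, -0.1, 1.7]
gripper_width: 13.0
grip_force: 60.0
```

```bash
python3 -m inch '[[0,-0.001,0.001,0],[0,0,0,0],[0,0,0,0]]';python3 -m inch '[[0,0,0.001,0],[0,0,0,0],[0,0,0,0]]'
```

```text
t: 8.9
tool_pos: [528.6, 396.8, 391.4]
ee_rot: [0.0, 0.635, 0.772, 0.0]
contact_force: [-0.4, 0.2, 1.1]
gripper_width: 13.1
grip_force: 60.2
t: 9.28
tool_pos: [528.5, 396.7, 391.3]
ee_rot: [0.0, 0.635, 0.772, 0.001]
contact_force: [-1.1, -1.0, 5.7]
gripper_width: 13.2
grip_force: 60.9
```

```bash
python3 -m inch '[[0,0,0,0],[0,0,0,0],[0,0,0,0],[0,0,0,0]]' 0.04;python3 -m inch '[[0,0,-0.01,0],[0,0,-0.02,0],[0,0,-0.03,0],[0,0,-0.03,0],[0,0,0,0]]'
python3 - <<'E'
from workcell import vision
import cv2,numpy as np
f=[cv2.resize(vision.capture(n)["frame"][b[1]:b[1]+225,b[0]:b[0]+300],(400,300)) for n,b in(("scene",(260,130)),("side",(120,195)))]
cv2.imwrite("pics/c3.png",np.hstack(f))
E
```

```text
t: 9.78
tool_pos: [528.4, 396.9, 389.9]
ee_rot: [-0.0, 0.635, 0.773, -0.0]
contact_force: [0.2, 0.2, -0.5]
gripper_width: 40.0
grip_force: 0.0
t: 10.4
tool_pos: [528.7, 397.1, 483.8]
ee_rot: [0.001, 0.635, 0.772, 0.003]
contact_force: [0.4, -0.1, -0.2]
gripper_width: 40.4
grip_force: 0.0
```

View pics/c3.png

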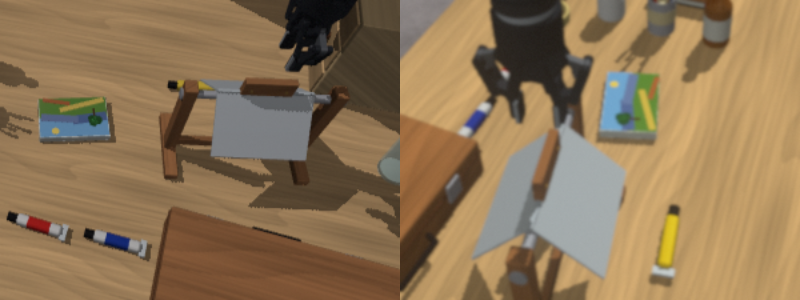

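```bash
python3 -m inch '[[-0.03,-0.006,0,0],[-0.05,-0.009,0,0],[-0.05,-0.009,0,0],[-0.05,-0.009,0,0],[-0.05,-0.009,0,0],[-0.05,-0.009,0,0],[-0.05,-0.009,0,0],[0,0,0,-4.9],[0,0,0,0],[0,0,0,0]]' 0.0854; python3 -c "
from h import *;wrist('w5')"
```

```text
t: 11.75
tool_pos: [533.2, 61.8, 479.5]
ee_rot: [-0.001, 0.602, 0.799, -0.0]
contact_force: [-0.1, 0.2, 0.2]
gripper_width: 85.7
grip_force: 0.0
11.75 [533.2  61.8 479.5] [[-0.276, 0.961, -0.001], [0.961, 0.276, -0.0], [0.0, -0.001, -1.0]] [[-0.0, -0.96, -0.28, 72.46], [1.0, -0.0, 0.0, 1.28], [-0.0, -0.28, 0.96, 29.53], [0.0, 0.0, 0.0, 1.0]]
```

```bash
python3 -m inch '[[0,0,0,6.2],[0,0,0,6.1],[-0.04,-0.004,0,0],[-0.06,-0.005,0,0],[-0.06,-0.005,0,0],[-0.06,-0.005,0,0],[-0.06,-0.005,0,0],[-0.06,-0.005,0,0],[-0.05,-0.005,0,0],[-0.03,0,0,0],[0,0,0,0],[0,0,0,0]]'
python3 - <<'E'
from h import *
import cv2
wrist('w6');load('w5')
t=[cv2.resize(C['w6']["frame"][40:340,80:480],(800,600)),cv2.resize(C['w5']["frame"][90:290,180:380],(400,400),interpolation=cv2.INTER_CUBIC)]
# layout: frame 2x shrunk to 1.5x on the left bottom
a=np.zeros((600,800,3),np.uint8);a[:250,:250]=0
f=cv2.resize(C['w6']["frame"][60:320,130:430],(450,390),interpolation=cv2.INTER_CUBIC)
p=cv2.resize(C['w5']["frame"][100:275,200:375],(350,350),interpolation=cv2.INTER_CUBIC)
a[:390,:450]=f;a[:350,450:]=p
s=cv2.resize(C['w6']["frame"],(280,210));a[390:,:280]=s
s=cv2.resize(C['w5']["frame"],(280,210));a[390:,300:580]=s
cv2.imwrite("pics/c4.png",a)
E
```

```text
t: 13.3
tool_pos: [527.2, -359.0, 479.9]
ee_rot: [-0.001, 0.683, 0.73, 0.0]
contact_force: [-0.3, -0.1, 0.3]
gripper_width: 85.4
grip_force: 0.0
13.3 [ 527.2 -359.   479.9] [[-0.066, 0.998, -0.001], [0.998, 0.066, 0.001], [0.001, -0.001, -1.0]] [[-0.0, -0.96, -0.28, 72.72], [1.0, -0.0, 0.0, 1.12], [-0.0, -0.28, 0.96, 29.53], [0.0, 0.0, 0.0, 1.0]]
```

View pics/c4.png

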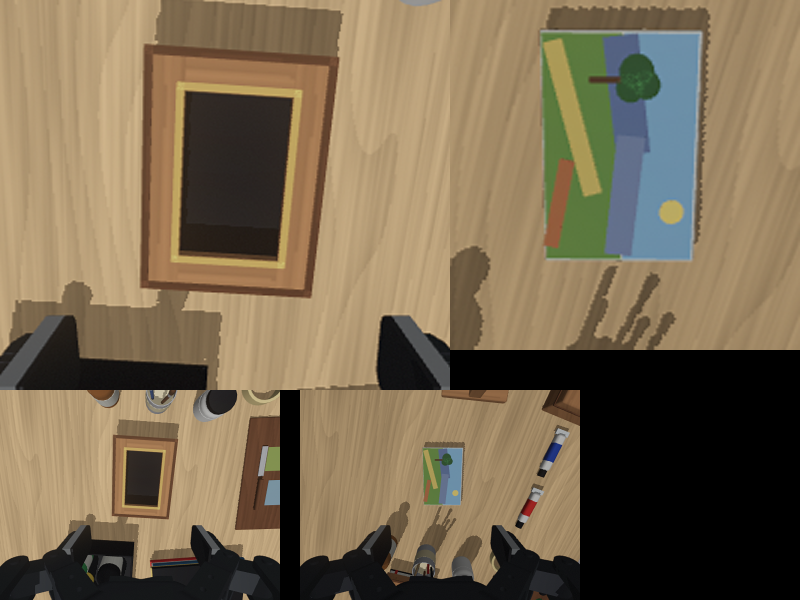

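Run:
```python
from h import *
np.set_printoptions(precision=1,suppress=True)
load('w5');load('w6')
P=lambda L,o,k:[np.array(o)+np.array(p)/k for p in L]
def cs(a,b,z):return [(-a,b,z),(a,b,z),(a,-b,z),(-a,-b,z)]
fo=P([(145,46),(338,59),(310,297),(141,286)],(130,60),1.5)
fi=P([(185,91),(294,98),(277,261),(179,256)],(130,60),1.5)
st=P([(91,31),(251,33),(242,261),(97,259)],(200,100),2)
for nm,c,obs,q in(("outer","w6",list(zip(fo,cs(74,99,44))),(526,-359,.06)),("inner","w6",list(zip(fi,cs(42,67,44))),(526,-359,.06)),("study","w5",list(zip(st,cs(50,75,18))),(534,62,.28))):
    q,r=fit([(c,u,l) for u,l in obs],q);print(nm,q[:2],np.degrees(q[2]));print(r.T)
```

```text
outer [ 533.2 -362.4] 0.08261760979832534
[[-0.5  0.8  0.4 -0.6]
 [-0.6 -0.5  0.7  1.3]]
inner [ 533.5 -362.1] 0.07595939585232069
[[ 0.2 -0.4  0.4 -0.1]
 [ 0.2  0.3 -0.1 -0.7]]
study [539.3  59.9] 15.601394709975159
[[-0.6  0.9  0.5 -0.9]
 [-0.4 -0.8  0.6  1.1]]
```

```bash
python3 -m inch '[[0,0,0,3.7],[-0.003,-0.02,0.03,0],[0,-0.032,0.05,0],[0,0,0.05,0],[0,0,0.05,0],[0,0,0.04,0],[0,0,0.03,0],[0,0,0.02,0],[0,0,0,0],[0,0,0,0]]'
```

```text
t: 14.6
tool_pos: [475.5, -362.4, 211.4]
ee_rot: [0.001, 0.706, 0.708, 0.0]
contact_force: [-0.1, 0.1, -0.7]
gripper_width: 85.1
grip_force: 0.0
```

```bash
python3 -m inch '[[0,0,0.01,0],[0,0,0.006,0],[0,0,0,0],[0,0,0,0]]';python3 -m inch '[[0,0,0,0],[0,0,0,0],[0,0,0,0],[0,0,0,0],[0,0,0,0],[0,0,0,0]]' 0
```

```text
t: 15.1
tool_pos: [474.9, -363.0, 194.2]
ee_rot: [-0.0, 0.707, 0.707, -0.0]
contact_force: [-0.2, -0.0, -0.4]
gripper_width: 85.2
grip_force: 0.0
t: 15.85
tool_pos: [474.9, -363.0, 194.6]
ee_rot: [0.0, 0.707, 0.707, -0.0]
contact_force: [-0.8, -0.8, 3.7]
gripper_width: 31.1
grip_force: 61.1
```

```bash
python3 -m inch '[[0,0,-0.005,0],[0,0,-0.015,0],[0,0,-0.03,0],[0,0,-0.04,0],[0,0,-0.04,0],[0,0,-0.04,0],[0,0,-0.04,0],[0,0,-0.03,0],[0,0,0,0],[0,0,0,0]]'
python3 - <<'E'
from h import *
wrist('w7')
from workcell import vision
import cv2
for n in("scene","side"): pickle.dump(vision.capture(n),open(f"pics/{n}3.pkl","wb"))
E
```

```text
t: 17.1
tool_pos: [474.5, -362.6, 433.1]
ee_rot: [-0.001, 0.707, 0.707, -0.0]
contact_force: [-0.5, 0.7, -2.4]
gripper_width: 30.6
grip_force: 60.4
17.1 [ 474.5 -362.6  433.1] [[-0.001, 1.0, -0.001], [1.0, 0.001, 0.001], [0.001, -0.001, -1.0]] [[-0.0, -0.96, -0.28, 72.79], [1.0, -0.0, 0.0, 1.06], [-0.0, -0.28, 0.96, 29.53], [0.0, 0.0, 0.0, 1.0]]
```

```bash
python3 -m inch '[[0.01,0.009,0,0],[0.02,0,0,0],[0.035,0,0,0],[0.045,0,0,0],[0.05,0,0,0],[0.05,0,0,0],[0.05,0,0,0],[0.05,0,0,0],[0.045,0,0,0],[0.03,0,0,0],[0.015,0,0,0],[0.007,0,0,0]]'; python3 -m inch '[[0,0,0,-5.2],[0,0,0,-5.2],[0,0,0,-5.2],[0,0,0.02,0],[0,0,0.035,0],[0,0,0.035,0],[0,0,0.03,0],[0,0,0.02,0],[0,0,0.01,0],[0,0,0,0],[0,0,0,0]]';python3 - <<'E'
from h import *
wrist('w8')
from workcell import vision
import cv2
F={}
for n in("scene","side"):
    c=vision.capture(n);pickle.dump(c,open(f"pics/{n}4.pkl","wb"));F[n]=c["frame"]
a=np.zeros((600,800,3),np.uint8)
a[:420,:560]=C['w8']["frame"]
a[420:,:270]=cv2.resize(F["scene"][130:270,250:460],(270,180)); 
a[:200,560:]=F["scene"][130:330,240:480]
a[200:600,560:]=cv2.resize(F["side"][200:340,250:334],(240,400),interpolation=cv2.INTER_CUBIC)
cv2.imwrite("pics/c5.png",a)
E
```

```text
t: 18.75
tool_pos: [483.1, 45.0, 434.2]
ee_rot: [0.0, 0.706, 0.708, -0.0]
contact_force: [-0.2, 0.1, -2.7]
gripper_width: 31.1
grip_force: 60.4
t: 20.12
tool_pos: [484.1, 44.0, 285.1]
ee_rot: [0.001, 0.604, 0.797, 0.001]
contact_force: [-0.3, 0.0, -1.7]
gripper_width: 30.9
grip_force: 60.5
20.125 [484.1  44.  285.1] [[-0.269, 0.963, 0.002], [0.963, 0.269, 0.0], [-0.0, 0.002, -1.0]] [[-0.0, -0.96, -0.28, 72.47], [1.0, -0.0, 0.0, 1.28], [-0.0, -0.28, 0.96, 29.53], [0.0, 0.0, 0.0, 1.0]]
```

Run:
```python
from h import *
import cv2
load('w8')
g=lambda n:pickle.load(open(f"pics/{n}4.pkl","rb"))["frame"]
Q=(540,60,np.radians(15.6))
for n in("scene","side","w8"):
    print(n,[proj(n,pl(Q,l)).round().tolist() for l in[(-74,-99,110),(74,-99,110),(74,99,110),(-74,99,110)]])
a=np.zeros((600,800,3),np.uint8)
def cen(n,w,h):
    u,v=proj(n,np.array([540,60,110.])).astype(int);return max(0,u-w//2),max(0,v-h//2)
x,y=cen("scene",130,100);print(x,y);a[420:600,:234]=cv2.resize(g("scene")[y:y+100,x:x+130],(234,180),interpolation=cv2.INTER_CUBIC)
a[:420,:560]=C['w8']["frame"]
x,y=cen("side",120,150);print(x,y);a[:300,560:]=cv2.resize(g("side")[y:y+150,x:x+120],(240,300),interpolation=cv2.INTER_CUBIC)
a[300:,560:]=cv2.resize(g("side")[280:400,180:300],(240,300))
cv2.imwrite("pics/c5.png",a)
```

```text
scene [[279.0, 179.0], [280.0, 225.0], [357.0, 223.0], [350.0, 177.0]]
side [[324.0, 216.0], [264.0, 214.0], [254.0, 271.0], [322.0, 274.0]]
w8 [[250.0, 435.0], [516.0, 434.0], [615.0, 42.0], [237.0, 42.0]]
251 150
231 166
```

View pics/c5.png

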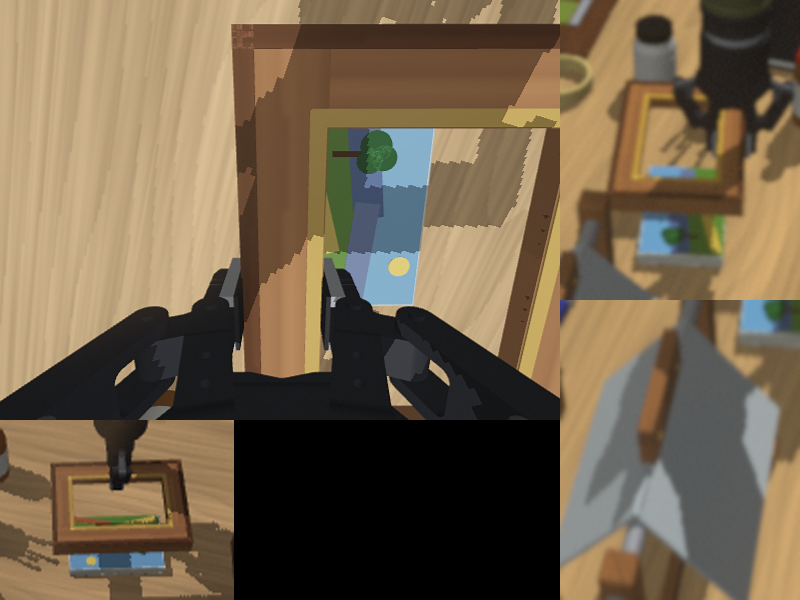

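Run:
```python
from h import *
np.set_printoptions(precision=2,suppress=True)
load('w8')
S=(539.3,59.9,np.radians(15.6))
print("BR pred",pl(S,(50,-75,18)),"seen",W('w8',(413,305),18),"edge",W('w8',(433,128),18))
a,b=W('w8',(413,305),18),W('w8',(433,128),18);print("edge yaw",np.degrees(np.arctan2(-(b-a)[0],(b-a)[1])))
def p6(q,l):return R.from_euler('zyx',[q[3],q[4],q[5]]).apply(l)+q[:3]
sc=lambda x,y:(251+x/1.8,150+(y-420)/1.8)
ob=[("w8",(232,24),(-74,99,24),1),("w8",(328,127),(-42,67,24),1),
("scene",sc(52,464),(-74,-99,24),2),("scene",sc(180,460),(-74,99,24),2),("scene",sc(191,538),(74,99,24),2),("scene",sc(53,542),(74,-99,24),2)]
# left edges: gold inner left line & outer left line in wrist as line constraints
def line(q,p,q2,uv):  # distance from uv to projected line
    A,B=proj('w8',p6(q,p)),proj('w8',p6(q,q2));d=(B-A)/np.linalg.norm(B-A);e=np.array(uv)-A;return d[0]*e[1]-d[1]*e[0]
def f(q):
    r=[(proj(n,p6(q,np.array(l,float)))-uv)/w for n,uv,l,w in ob]
    return np.concatenate(r+[[line(q,(-74,99,24),(-74,-20,24),(240,200)) , line(q,(-42,67,24),(-42,-67,24),(324,235)),line(q,(-74,99,24),(74,99,24),(540,24)),line(q,(-42,67,24),(42,67,24),(520,127)), (q[2]-110)/5]])
r=least_squares(f,[540,60,110,.27,0,0],x_scale=[10,10,10,.1,.1,.1],loss='soft_l1')
print(r.x[:3],np.degrees(r.x[3:]),r.fun)
```

```text
BR pred [607.63   1.11  18.  ] seen [606.47   1.88  18.  ] edge [568.41 133.36  18.  ]
edge yaw 16.14568050781051
[541.53  61.32 110.52] [15.56 -0.53  0.36] [ 0.46  0.22  0.14 -0.04 -0.27  0.12  0.37  0.13  0.79  1.27  0.04  1.35
 -1.06 -0.01  0.25 -0.1   0.1 ]
```

Run:
```python
from h import *
import cv2
from scipy.optimize import minimize
np.set_printoptions(precision=2,suppress=True)
load('w8');load('w5')
z=110.5+24
for ls in ([((232,24),(-74,99,z)),((328,127),(-42,67,z))],[((232,24),(-74,99,z))],[((328,127),(-42,67,z))]):
    f=lambda q:np.concatenate([proj('w8',pl((*q,np.radians(15.6)),l))-uv for uv,l in ls])
    r=least_squares(f,[540,60]);print("wrist frame",r.x,r.fun)
for n,pk in(("scene","scene3"),("side","side3"),("w5","w5")):
    I=pickle.load(open(f"pics/{pk}.pkl","rb"))["frame"]
    c=np.array([539,60,18.]);u,v=proj(n,c).astype(int)
    hsv=cv2.cvtColor(I,cv2.COLOR_BGR2HSV);m=((hsv[...,0]>32)&(hsv[...,0]<140)&(hsv[...,1]>60)).astype(np.uint8)
    box=np.zeros_like(m);h=45 if n!="w5" else 80;box[v-h:v+h,u-h:u+h]=1;m&=box
    m=cv2.morphologyEx(m,cv2.MORPH_OPEN,np.ones((2,2),np.uint8))
    pts=cv2.findNonZero(m);hull=cv2.convexHull(pts)
    M=np.zeros_like(m);cv2.fillConvexPoly(M,hull,1);K=8
    def cost(p):
        q=np.array([proj(n,pl((p[0],p[1],p[2]/50),l)) for l in[(-50,-75,18),(50,-75,18),(50,75,18),(-50,75,18)]])
        t=np.zeros((420,560),np.uint8);cv2.fillConvexPoly(t,np.round(q*256).astype(int),255,cv2.LINE_AA,8);return np.abs(t/255.-M).sum()
    r=minimize(cost,[539,60,.27*50],method='Nelder-Mead',options=dict(initial_simplex=[[535,56,13],[545,58,14],[538,66,15],[541,62,11]]))
    print(n,M.sum(),r.x[:2],np.degrees(r.x[2]/50),r.fun)
```

```text
wrist frame [541.28  61.18] [-0.  0.  0. -0.]
wrist frame [541.28  61.18] [-0.  0.]
wrist frame [541.28  61.18] [0. 0.]
scene 1490 [537.86  60.78] 16.309159376819164 163.94509803921568
side 1701 [533.87  59.17] 16.88776874416606 266.9372549019608
w5 8612 [539.84  57.66] 14.703296880674065 593.5882352941177
```

Run:
```python
from h import *
import cv2
from scipy.optimize import minimize
np.set_printoptions(precision=2,suppress=True)
load('w8');load('w5')
sc=lambda x,y:(251+x/1.8,150+(y-420)/1.8)
z=110.5+24
q,r=fit([("scene",sc(52,464),(-74,-99,z)),("scene",sc(180,460),(-74,99,z)),("scene",sc(191,538),(74,99,z)),("scene",sc(53,542),(74,-99,z))],(540,60,.27));print("scene frame",q,r.T)
box8=[(a,b,c) for a in(-50,50) for b in(-75,75) for c in(0,18)]
for n,pk in(("scene","scene2"),("scene","scene3"),("side","side3"),("w5","w5")):
    I=pickle.load(open(f"pics/{pk}.pkl","rb"))["frame"]
    u,v=proj(n,np.array([539,60,9.])).astype(int);h=45 if n!="w5" else 85
    lab=cv2.cvtColor(I,cv2.COLOR_BGR2LAB).astype(int);hsv=cv2.cvtColor(I,cv2.COLOR_BGR2HSV)
    # wood chroma: warm b>~a.. ; non-wood = hue outside 8..24 or low saturation
    H,S=hsv[...,0],hsv[...,1]
    ring=np.ones_like(H,bool);ring[v-h:v+h,u-h:u+h]=0
    m=((H>27)&(H<150)&(S>40))|(S<55)
    b=np.zeros_like(m);b[v-h:v+h,u-h:u+h]=1;m=(m&b).astype(np.uint8)
    k,L,st,ce=cv2.connectedComponentsWithStats(m);i=1+np.argmax(st[1:,4]);hull=cv2.convexHull(cv2.findNonZero((L==i).astype(np.uint8)))
    M=np.zeros_like(m);cv2.fillConvexPoly(M,hull,1)
    def cost(p):
        q=np.array([proj(n,pl((p[0],p[1],p[2]/50),l)) for l in box8],np.float32);q=cv2.convexHull(q)
        t=np.zeros((420,560),np.uint8);cv2.fillConvexPoly(t,np.round(q*256).astype(int),255,cv2.LINE_AA,8);return np.abs(t/255.-M).sum()
    r=minimize(cost,[539,60,.27*50],method='Nelder-Mead',options=dict(initial_simplex=[[535,56,13],[545,58,14],[538,66,15],[541,62,11]]))
    print(pk,M.sum(),r.x[:2],np.degrees(r.x[2]/50),r.fun)
```

```text
scene frame [536.05  58.87   0.27] [[-0.76  0.37  0.8  -0.43]
 [-1.78 -1.32  1.06  0.74]]
scene2 1696 [534.78  59.21] 13.874175315136494 127.38431372549019
scene3 1688 [536.18  58.15] 16.29002949609777 142.0
side3 2080 [539.79  58.12] 16.679166437836617 121.05098039215686
w5 9140 [538.85  60.29] 15.603807448089697 174.95686274509805
```

```bash
python3 -m inch '[[0,-0.0015,0.01,0],[0,0,0.02,0],[0,0,0.02,0],[0,0,0.01,0],[0,0,0,0],[0,0,0,0],[0,0,0,0]]'
cat > m.py <<'E'
import sys
from h import *
import cv2
np.set_printoptions(precision=2,suppress=True)
if sys.argv[1] not in('w8',): wrist(sys.argv[1])
load('w5');load('w8');load(sys.argv[1])
def sun(n,g):
    I=C[n]["frame"];hsv=cv2.cvtColor(I,cv2.COLOR_BGR2HSV)
    m=((hsv[...,0]>15)&(hsv[...,0]<32)&(hsv[...,1]>70)&(hsv[...,2]>90)).astype(np.uint8)
    k,L,st,ce=cv2.connectedComponentsWithStats(m)
    r=[(np.linalg.norm(ce[i]-g),ce[i],st[i]) for i in range(1,k) if st[i,4]>15]
    return sorted(r,key=lambda t:t[0])[:2]
print([ (t[1],t[2]) for t in sun('w5',(310.5,206))])
g=proj(sys.argv[1],W('w5',sun('w5',(310.5,206))[0][1],18));print("pred",g)
print([(t[1],t[2]) for t in sun(sys.argv[1],g)])
E
python3 m.py w8; python3 m.py w9
```

```text
t: 21.15
tool_pos: [482.6, 43.7, 224.9]
ee_rot: [0.001, 0.604, 0.797, 0.001]
contact_force: [0.1, -0.3, -1.3]
gripper_width: 30.5
grip_force: 60.5
[(array([310.1 , 205.62]), array([305, 200,  11,  12, 105], dtype=int32)), (array([267.6 , 170.87]), array([     0,      0,    560,    392, 164096], dtype=int32))]
pred [397.62 265.31]
[(array([398.31, 266.03]), array([388, 257,  21,  19, 303], dtype=int32)), (array([386.54, 309.75]), array([372, 306,  34,  11, 231], dtype=int32))]
21.15 [482.6  43.7 224.9] [[-0.27, 0.963, 0.002], [0.963, 0.27, 0.0], [-0.0, 0.002, -1.0]] [[-0.0, -0.96, -0.28, 72.47], [1.0, -0.0, 0.0, 1.28], [-0.0, -0.28, 0.96, 29.53], [0.0, 0.0, 0.0, 1.0]]
[(array([310.1 , 205.62]), array([305, 200,  11,  12, 105], dtype=int32)), (array([267.6 , 170.87]), array([     0,      0,    560,    392, 164096], dtype=int32))]
pred [433.61 308.94]
[(array([437.06, 307.71]), array([423, 299,  26,  21, 349], dtype=int32)), (array([438.74, 372.05]), array([429, 360,  21,  26, 221], dtype=int32))]
```

```bash
python3 -m inch '[[-0.0005,0,0.007,0],[0,0,0.006,0],[0,0,0.004,0],[0,0,0,0],[0,0,0,0],[0,0,0,0],[0,0,0,0]]'
python3 - <<'E'
from h import *
import cv2
np.set_printoptions(precision=2,suppress=True)
wrist('w10');load('w5')
from workcell import vision
S=vision.capture("scene")["frame"];D=vision.capture("side")["frame"]
I=C['w10']["frame"]
# window corner: expected from frame pose
t=W('w5',(310.1,205.62),18);print("sun pred",proj('w10',t))
hsv=cv2.cvtColor(I,cv2.COLOR_BGR2HSV)
m=((hsv[...,0]>15)&(hsv[...,0]<32)&(hsv[...,1]>70)&(hsv[...,2]>60)).astype(np.uint8)
k,L,st,ce=cv2.connectedComponentsWithStats(m);print([(ce[i],st[i].tolist()) for i in range(1,k) if 60<st[i,4]<2500])
# level & paint-shift check: frame corner should look unchanged in tool view vs w8
load('w8');a=C['w8']["frame"][0:180,225:345];b=I
r=cv2.matchTemplate(I,C['w8']["frame"][95:150,300:345],cv2.TM_CCOEFF_NORMED);print(cv2.minMaxLoc(r))
E
```

```text
t: 22.08
tool_pos: [482.3, 43.2, 207.4]
ee_rot: [0.0, 0.604, 0.797, 0.0]
contact_force: [0.1, 0.3, -1.6]
gripper_width: 30.9
grip_force: 60.3
22.075 [482.3  43.2 207.4] [[-0.27, 0.963, 0.0], [0.963, 0.27, 0.0], [-0.0, 0.0, -1.0]] [[-0.0, -0.96, -0.28, 72.47], [1.0, -0.0, 0.0, 1.28], [-0.0, -0.28, 0.96, 29.53], [0.0, 0.0, 0.0, 1.0]]
sun pred [448.85 326.18]
[(array([455.14, 322.87]), [442, 316, 24, 18, 246]), (array([238.39, 358.49]), [232, 333, 13, 40, 315]), (array([125.2 , 371.88]), [115, 360, 21, 26, 231]), (array([161.4 , 403.17]), [138, 376, 40, 44, 590]), (array([396.37, 395.92]), [387, 379, 25, 27, 305])]
(-0.5953794717788696, 0.8672919869422913, (515, 10), (300, 95))
```

```bash
python3 -m inch '[[-0.001,0,0,0],[0,0,0,0],[0,0,0,0],[0,0,0,0]]'; python3 -c "
from workcell import job;print(job.finish_job())"
```

```text
t: 22.72
tool_pos: [482.5, 42.2, 207.2]
ee_rot: [-0.0, 0.604, 0.797, 0.0]
contact_force: [-0.4, -1.2, -2.7]
gripper_width: 30.7
grip_force: 60.3
the job is handed in; nothing more can be done
None
```

I hung the cover on the drying-rail bar and let it go, then handed the job in at 22.7 s with the frame held level about 15 mm above the painting; by my camera measurements it is centred to within about 1–2 mm, no verdict came back, and I took no final picture at the holding height.

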